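Find and tighten the loose pot hooks

TASK

Before pans go back on the pot hooks, feel the hooks for play by rocking their upturned ends from side to side. Then tighten the nut of every loose hook clockwise with the ratchet wrench, not with your fingers, until it is fully tight, swinging the handle back and forth; leave the nuts of the sound hooks as they are. Lay the wrench back flat on its rubber mat, along the mat with the handle towards the robot, and do not knock the other kitchen things about.

Things in the scene. Friction and masses are not known exactly. Their poses are not given: they have to be found in the camera images.
- wrench: Loose ratchet wrench, 0.26 kg, lying flat. Origin: centre of its round steel head, at the underside; x points from handle to head, z up. Red handle 24 mm wide, 24 mm high, from x = -190 to -80 mm, its underside level with the head's; centre of mass near x = -100. Head: a ring 14 mm high, open below and above, inner radius 22 mm, outer 31 (38 beside the handle).
- pawl (a joint): Spring pawl inside the wrench's ring, rad: 0 sprung in, 0.5 pushed out. Swung clockwise (from above) on a nut, the wrench drives it; swung anticlockwise it slips freely over the teeth. 8 teeth a turn and up to one tooth (45 degrees) of lost motion, so swing 60 degrees or more. It works only this way up, cover plate on top.
- mat: Black rubber mat, 270 x 110 x 3 mm, fixed, the wrench's home. Origin: centre of its underside; x along its 270 mm length, away from the robot. The wrench lies on it at the start, roughly along its x, handle towards the robot.
- hook_a: Pot hook A (may be absent): green iron base 120 x 100 x 30 mm, 3 kg, rubber-footed so that it stays put, with a black hook arm and a toothed nut. Origin: centre of the underside, on the nut's axis; x along the hook arm at rest, away from the robot; z up. The arm's end, 65 mm from the axis, is an upright 10 mm rod from 35 to 74 mm above the counter, with a 16 mm ball on top.
- a_arm (a joint): Swing of hook A's arm about the nut's axis, rad, 0 straight, positive anticlockwise from above; starts within 0.005 of 0. Push the rod sideways to rock it: a loose hook gives about 0.15 (10 mm) either way at under 1 N and stays where it is left, its play shrinking as its nut is tightened; a sound one gives less than 0.01 (1 mm).
- a_nut (a joint): Angle of hook A's nut, rad, clockwise from above (tightening); starts at -0.3 to 0.3, loose or sound. Loose: turns at 0.25 N m to a hard stop, fully tight, at 4.0 (tight enough past 3.7). Sound: 0.9 N m. 8 upright teeth out to radius 19 mm from 38 to 54 mm above the counter, tapering to 9 mm at 74; one taper yellow. The wrench's ring, fully down, rests on the steel disc 38 mm above the counter.
- hook_b: Pot hook B (may be absent): green iron base 120 x 100 x 30 mm, 3 kg, rubber-footed so that it stays put, with a black hook arm and a toothed nut. Origin: centre of the underside, on the nut's axis; x along the hook arm at rest, away from the robot; z up. The arm's end, 65 mm from the axis, is an upright 10 mm rod from 35 to 74 mm above the counter, with a 16 mm ball on top.
- b_arm (a joint): Swing of hook B's arm about the nut's axis, rad, 0 straight, positive anticlockwise from above; starts within 0.005 of 0. Push the rod sideways to rock it: a loose hook gives about 0.15 (10 mm) either way at under 1 N and stays where it is left, its play shrinking as its nut is tightened; a sound one gives less than 0.01 (1 mm).
- b_nut (a joint): Angle of hook B's nut, rad, clockwise from above (tightening); starts at -0.3 to 0.3, loose or sound. Loose: turns at 0.25 N m to a hard stop, fully tight, at 4.0 (tight enough past 3.7). Sound: 0.9 N m. 8 upright teeth out to radius 19 mm from 38 to 54 mm above the counter, tapering to 9 mm at 74; one taper yellow. The wrench's ring, fully down, rests on the steel disc 38 mm above the counter.
- hook_c: Pot hook C (may be absent): green iron base 120 x 100 x 30 mm, 3 kg, rubber-footed so that it stays put, with a black hook arm and a toothed nut. Origin: centre of the underside, on the nut's axis; x along the hook arm at rest, away from the robot; z up. The arm's end, 65 mm from the axis, is an upright 10 mm rod from 35 to 74 mm above the counter, with a 16 mm ball on top.
- c_arm (a joint): Swing of hook C's arm about the nut's axis, rad, 0 straight, positive anticlockwise from above; starts within 0.005 of 0. Push the rod sideways to rock it: a loose hook gives about 0.15 (10 mm) either way at under 1 N and stays where it is left, its play shrinking as its nut is tightened; a sound one gives less than 0.01 (1 mm).
- c_nut (a joint): Angle of hook C's nut, rad, clockwise from above (tightening); starts at -0.3 to 0.3, loose or sound. Loose: turns at 0.25 N m to a hard stop, fully tight, at 4.0 (tight enough past 3.7). Sound: 0.9 N m. 8 upright teeth out to radius 19 mm from 38 to 54 mm above the counter, tapering to 9 mm at 74; one taper yellow. The wrench's ring, fully down, rests on the steel disc 38 mm above the counter.
- hook_d: Pot hook D (may be absent): green iron base 120 x 100 x 30 mm, 3 kg, rubber-footed so that it stays put, with a black hook arm and a toothed nut. Origin: centre of the underside, on the nut's axis; x along the hook arm at rest, away from the robot; z up. The arm's end, 65 mm from the axis, is an upright 10 mm rod from 35 to 74 mm above the counter, with a 16 mm ball on top.
- d_arm (a joint): Swing of hook D's arm about the nut's axis, rad, 0 straight, positive anticlockwise from above; starts within 0.005 of 0. Push the rod sideways to rock it: a loose hook gives about 0.15 (10 mm) either way at under 1 N and stays where it is left, its play shrinking as its nut is tightened; a sound one gives less than 0.01 (1 mm).
- d_nut (a joint): Angle of hook D's nut, rad, clockwise from above (tightening); starts at -0.3 to 0.3, loose or sound. Loose: turns at 0.25 N m to a hard stop, fully tight, at 4.0 (tight enough past 3.7). Sound: 0.9 N m. 8 upright teeth out to radius 19 mm from 38 to 54 mm above the counter, tapering to 9 mm at 74; one taper yellow. The wrench's ring, fully down, rests on the steel disc 38 mm above the counter.
- a_keeper (a point): A point on hook A's keeper, hidden under the steel disc beside the root of the hook arm. As the nut is tightened the keeper closes on the arm along the hook's -y and takes up the play; it moves 3 mm in all, to under 0.6 mm from the hook's xz plane when fully tight.
- b_keeper (a point): A point on hook B's keeper, hidden under the steel disc beside the root of the hook arm. As the nut is tightened the keeper closes on the arm along the hook's -y and takes up the play; it moves 3 mm in all, to under 0.6 mm from the hook's xz plane when fully tight.
- c_keeper (a point): A point on hook C's keeper, hidden under the steel disc beside the root of the hook arm. As the nut is tightened the keeper closes on the arm along the hook's -y and takes up the play; it moves 3 mm in all, to under 0.6 mm from the hook's xz plane when fully tight.
- d_keeper (a point): A point on hook D's keeper, hidden under the steel disc beside the root of the hook arm. As the nut is tightened the keeper closes on the arm along the hook's -y and takes up the play; it moves 3 mm in all, to under 0.6 mm from the hook's xz plane when fully tight.
- salt: Bystander: glass salt shaker with steel cap, radius 18, height 65 mm; origin at the centre of its underside.
- pepper: Bystander: dark pepper shaker, radius 18, height 65 mm; origin at the centre of its underside.
- mug: Bystander: blue mug, radius 40, height 90 mm; origin at the centre of its underside.
Not all that is in view belongs to the job. What is shaped like the hook_c but purple is not meant.

How it is judged:
By the outcome, as a careful person would: the job done as asked, in the order asked, and still so for the second after the job is handed in, with the robot touching nothing.
Of hook_a, hook_b, hook_c, hook_d only 3 to 4 are there at a start; the rules pass over those that are not, and their reading is None.
At some moment in a run one of wrench may be knocked a few centimetres aside while the robot is not near it.
It also fails if it takes over 210 s, if anything falls off the work surface, if the arm or the gripper's body presses on something with over 40 N, if the wrist force passes 120 N, or if a joint passes its speed limit or range.

ROBOT

A 6-joint arm with a two-finger parallel gripper is mounted at the origin on the work surface. World frame = base frame: x ahead of the robot, y to its left, z up, the work surface at z = 0. Lengths are in m, angles in rad, forces in N, time in s.
With the tool pointing down it reaches from about 0.325 to 0.925 m from the base axis. Payload 3.1 kg.
Tool frame: the origin (TCP) lies on the centre line of the jaws, within the pads' length; the fingertips stand ctrl.tip_reach ahead of it and the grasp point (between the pads) lies 11 mm behind it (ctrl.tip_reach is the distance from the TCP to the fingertips, in m); z points along the fingers, y is the line along which they close (so a half turn about z gives the same grasp; the last joint's range is limited). The gripper opens to 85 mm and grips with 20 to 120 N. Pads are 22 mm wide; open, the fingers measure 114 mm over their backs; the gripper's body (76 mm by 85 mm) begins 54 mm behind the grasp point. The pads swing forward as they close: fully open they stand 13 mm farther back than shut.
Start: joints at [-0.112, 0.217, 1.613, -0, 1.311, -0.112], TCP at [0.625, 0, 0.239] pointing down, gripper open.
Joint ranges: [-2.75, 2.75], [-0.78, 2.1], [0.31, 2.55], [-1.13, 4.27], [0.13, 2.63], [-2.58, 2.58]. Speed limits (rad/s): [2.79, 2.79, 3.14, 3.14, 3.14, 3.14].

INTERFACE

Orientations are given as a unit quaternion [w, x, y, z].
In Python, from rig import ctrl, gripper_open, grasp, viewer, ticket gives the robot as it stands. Calls block until the motion is done:
- ctrl.move_to(position, orientation): joint-space move of the TCP to a pose.
- ctrl.movel(position, ori=None, speed=0.15): straight line of the TCP; ori=None keeps the orientation; speed is the mean speed in m/s.
- ctrl.goto_joints(angles): joint-space move.
- gripper_open() and grasp(squeeze=None): open the fingers fully, or close them until they stop; squeeze is the grip in N (None keeps the last).
- ctrl.wait(seconds).
- ctrl.inverse_kinematics(position, orientation): joint angles nearest the present ones, or None.
- ctrl.read_state(): the state.
- viewer.camera(name): name is "scene" or "side" or "wrist"; returns a dict with "pixels" (480x640x3 uint8, red, green, blue), "mtx" (3x3 intrinsics, pixels), "rvec" (rotation vector, rad) and "tvec" (3), from world to camera coordinates, as OpenCV has them; the wrist camera has in their place "mount" (4x4, takes a point from camera to tool coordinates, whose origin is the TCP and whose axes are the flange's). Camera axes: x right, y down, z forward; pixel columns grow to the right and rows downward; lengths in m; the calibration is good to about 2 mm. The wrist camera is an equidistant fisheye: a pixel r from the principal point sees the ray r / f radians off the axis. A picture is of the moment at which its call begins: read the wrist's pose just before it. There is no depth.
A pose or a line that the arm cannot do raises ctrl.Unreachable and nothing moves.
- ticket.hand_in(): hands the job in; it is judged then, once.
The state is a dict: "time": time; "qpos": joint angles; "dq": joint speeds; "tau": joint torques, N m; "position": TCP position; "orientation": TCP orientation; "contact_force": force on the tool from outside, world axes, zero at the start; "ft_torque": the same for the moment, N m; "width": finger opening in m; "grasp_force": force on a finger pad.
Only numpy, scipy, OpenCV 4.12 (cv2) and the standard library are available. Lean on these libraries where they do the work, as an engineer would, in place of code of your own. Each camera call takes 0.05 s, during which the arm holds its last target. There are 200 camera calls.

## Working session

There is one attempt and no reset: what is moved stays moved. The work goes in short steps, each a Python script; the robot and the scene stay as the last script left them, time stands still between calls to the robot, and variables do not carry over. Pictures are saved under pics/ and viewed, at most 14 in all, crops included, and the job is handed in when it is done.

```bash
ls; mkdir -p pics
python3 - <<'E'
from rig import ctrl,viewer
import cv2,numpy as np
np.set_printoptions(precision=4,suppress=True)
for n in("scene","side","wrist"):
    c=viewer.camera(n); cv2.imwrite(f"pics/{n}0.png",c["pixels"][:,:,::-1]); print(n,{k:v for k,v in c.items() if k!="pixels"})
    np.save(f"pics/{n}0.npy",c["pixels"])
s=ctrl.read_state();print(s,ctrl.tip_reach)
E
```

```text
pics
scene {'mtx': array([[486.1171,   0.    , 324.6832],
       [  0.    , 486.1171, 244.2432],
       [  0.    ,   0.    ,   1.    ]]), 'rvec': array([ 1.9282,  1.2567, -0.6014]), 'tvec': array([-0.1758, -0.2578,  1.4504])}
side {'mtx': array([[438.522 ,   0.    , 312.5548],
       [  0.    , 438.522 , 238.6536],
       [  0.    ,   0.    ,   1.    ]]), 'rvec': array([ 0.49  , -2.5625,  1.3652]), 'tvec': array([0.5046, 0.1654, 0.9198])}
wrist {'mtx': array([[371.6483,   0.    , 314.6289],
       [  0.    , 371.6483, 239.1818],
       [  0.    ,   0.    ,   1.    ]]), 'mount': array([[-0.0009, -0.9648, -0.2629,  0.0669],
       [ 1.    , -0.0009, -0.    , -0.0006],
       [-0.0002, -0.2629,  0.9648, -0.134 ],
       [ 0.    ,  0.    ,  0.    ,  1.    ]])}
{'time': 0.15, 'qpos': array([-0.1122,  0.2176,  1.6146,  0.    ,  1.3113, -0.1122]), 'dq': array([-0.0011, -0.0013, -0.0057,  0.0017, -0.0014,  0.0009]), 'tau': array([ -0.0001, -39.7448, -30.4417,  -0.0001,   0.0058,   0.    ]), 'position': array([0.6244, 0.0001, 0.2382]), 'orientation': array([-0.0008,  0.7071,  0.7071, -0.0006]), 'contact_force': array([ 1.0259, -1.0477,  0.6504]), 'ft_torque': array([ 0.016 ,  0.0245, -0.0189]), 'grasp_force': 0.0, 'width': 0.08550409966466957} 0.008
```

View pics/scene0.png

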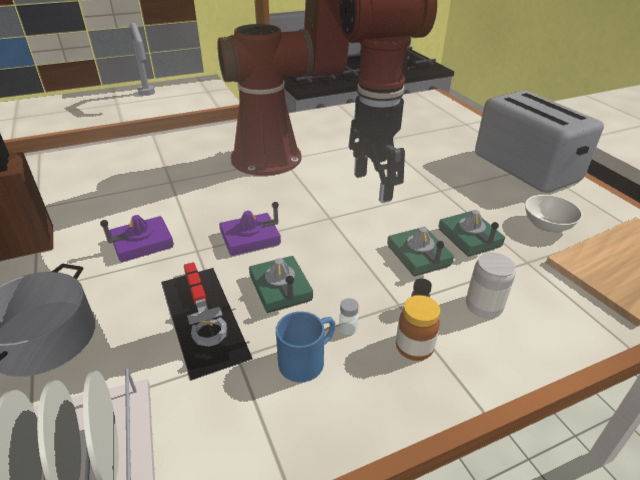

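View pics/side0.png

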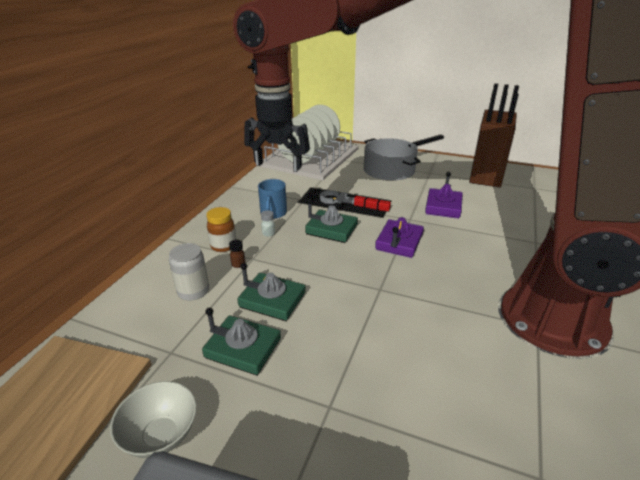

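View pics/wrist0.png

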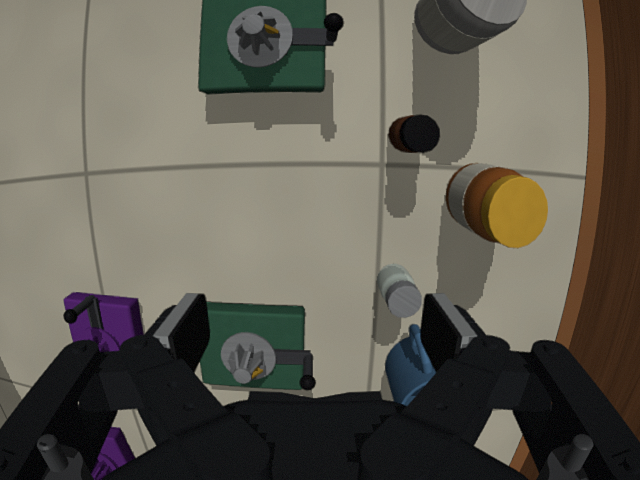

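The scene view shows three green hooks, with discs at about (279,272), (422,241) and (474,222). Two purple look-alikes at (140,237) and (250,232) are not meant. The wrench lies on the black mat, ring at (208,330) and handle at (195,285), with the mug at (302,345), salt at (348,317) and pepper at (422,292) close by.

```bash
cat > h.py <<'E'
from rig import ctrl,viewer,gripper_open,grasp,ticket
import cv2,numpy as np
from scipy.spatial.transform import Rotation as Ro
np.set_printoptions(precision=4,suppress=True)
def q(yaw):  # tool down; tool y axis at world angle yaw+90deg, tool x at angle yaw
    x=np.array([np.cos(yaw),np.sin(yaw),0]);z=np.array([0,0,-1.]);m=np.column_stack([x,np.cross(z,x),z])
    a=Ro.from_matrix(m).as_quat();return np.array([a[3],a[0],a[1],a[2]])
def R(o): return Ro.from_quat([o[1],o[2],o[3],o[0]]).as_matrix()
def snap(n):
    s=ctrl.read_state();c=viewer.camera(n)
    if n=="wrist":
        T=np.eye(4);T[:3,:3]=R(s["orientation"]);T[:3,3]=s["position"];c["T"]=T@c["mount"]
    else:
        Rc=cv2.Rodrigues(c["rvec"])[0];T=np.eye(4);T[:3,:3]=Rc.T;T[:3,3]=-Rc.T@c["tvec"];c["T"]=T
    c["fish"]=n=="wrist";return c
def toplane(c,px,z):
    px=np.atleast_2d(np.asarray(px,float));m=c["mtx"];u=(px-[m[0,2],m[1,2]])/m[0,0]
    if c["fish"]:
        r=np.linalg.norm(u,axis=1,keepdims=True)+1e-12;d=np.hstack([u/r*np.sin(r),np.cos(r)])
    else: d=np.hstack([u,np.ones((len(u),1))])
    d=d@c["T"][:3,:3].T;o=c["T"][:3,3];k=(z-o[2])/d[:,2:];return (o+k*d)[:,:2]
def mask(c,lo,hi): return cv2.inRange(cv2.cvtColor(c["pixels"],cv2.COLOR_RGB2HSV),np.array(lo),np.array(hi))
def save(c,n): cv2.imwrite("pics/"+n,c["pixels"][:,:,::-1])
E
python3 - <<'E'
from h import *
c=snap("scene")
for n,p,z in[("h1",(279,272),.042),("h2",(422,241),.042),("h3",(474,222),.042),("ring",(208,330),.014),("handle_far end",(191,268),.02),("salt",(348,330),0),("pepper",(422,308),0),("mugc",(302,370),0),("jar",(416,350),0),("can",(487,306),0),("purp1",(140,240),.03),("purp2",(250,232),.03)]: print(n,toplane(c,p,z))
print("mat",toplane(c,[(162,280),(213,268),(251,356),(190,374)],.003))
E
```

```text
h1 [[ 0.5494 -0.155 ]]
h2 [[0.5763 0.1677]]
h3 [[0.5625 0.319 ]]
ring [[ 0.6194 -0.3197]]
handle_far end [[ 0.4402 -0.3121]]
salt [[ 0.7108 -0.0779]]
pepper [[0.7174 0.0822]]
mugc [[ 0.7615 -0.1917]]
jar [[0.803  0.0135]]
can [[0.7645 0.2046]]
purp1 [[ 0.3129 -0.3962]]
purp2 [[ 0.38   -0.1641]]
mat [[ 0.4338 -0.3737]
 [ 0.438  -0.2671]
 [ 0.6995 -0.2637]
 [ 0.6951 -0.3702]]
```

```bash
cat > seeh.py <<'E'
from h import *
def hook(c,near):
    g=mask(c,(60,70,20),(95,255,200))
    n,l,st,ce=cv2.connectedComponentsWithStats(cv2.morphologyEx(g,cv2.MORPH_OPEN,np.ones((3,3))))
    # project component centroids
    best=min((i for i in range(1,n) if st[i,4]>800),key=lambda i:np.linalg.norm(toplane(c,ce[i],.03)[0]-near))
    hull=cv2.convexHull(cv2.findContours((l==best).astype(np.uint8),0,2)[0][0])
    W=toplane(c,hull[:,0],.03); r=cv2.minAreaRect((W*1000).astype(np.float32))
    M=np.zeros_like(g);cv2.fillConvexPoly(M,hull,255)
    hsv=cv2.cvtColor(c["pixels"],cv2.COLOR_RGB2HSV)
    d=((M>0)&(hsv[:,:,1]<40)&(hsv[:,:,2]>85)).astype(np.uint8)
    d=cv2.morphologyEx(d,cv2.MORPH_OPEN,np.ones((5,5)))
    ct=max(cv2.findContours(d,0,2)[0],key=cv2.contourArea)
    D=toplane(c,cv2.convexHull(ct)[:,0],.038);(dx,dy),dr=cv2.minEnclosingCircle((D*1000).astype(np.float32))
    return r,(dx/1000,dy/1000),dr,hull,ct
E
python3 - <<'E'
from seeh import *
N={"h1":(.549,-.155),"h2":(.576,.168),"h3":(.5625,.319)}
ims=[]
for k,p in N.items():
    ctrl.move_to([p[0],p[1]-.03,.24],q(np.pi/2)); ctrl.wait(.3)
    c=snap("wrist"); save(c,k+"w.png"); np.save("pics/"+k,c["T"])
    try:
        r,dc,dr,hull,ct=hook(c,p); print(k,"rect",r,"disc",dc,dr)
        u=c["pixels"].copy();cv2.drawContours(u,[hull,ct],-1,(255,0,0),1)
    except Exception as e: print(k,e);u=c["pixels"]
    ims.append(u[60:380,180:440])
cv2.imwrite("pics/m1.png",np.hstack(ims)[:,:,::-1])
E
```

```text
h1 rect ((551.2904663085938, -154.7423095703125), (97.26549530029297, 117.1473388671875), 88.43689727783203) disc (0.5511615600585937, -0.15530329895019532) 30.196760177612305
h2 rect ((573.3355102539062, 166.43569946289062), (97.41954040527344, 116.7710952758789), 88.77396392822266) disc (0.5731484375, 0.16621473693847658) 29.939830780029297
h3 rect ((563.7801513671875, 314.30621337890625), (96.47909545898438, 116.87007904052734), 89.84117889404297) disc (0.563587646484375, 0.31372503662109374) 29.8882999420166
```

View pics/m1.png

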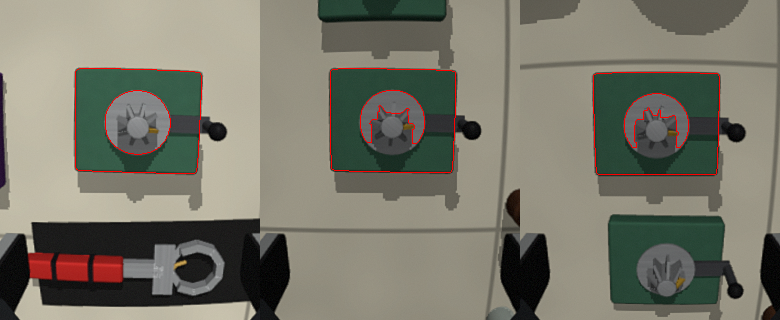

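Three hooks are confirmed: each rectangle measures about 117 x 97 mm, and the disc and base centres agree within 1 mm. The rods, with balls at crop pixels (216,131), (472,131) and (736,132), stand on the +x side. The wrench lies red handle towards the robot, ring at (198,267). Next I rock the hooks by straddling each rod with the open fingers.

```bash
cat > rock.py <<'E'
from h import *
H={"h3":(.5637,.3140,-.003),"h2":(.5732,.1663,-.021),"h1":(.5512,-.155,-.027)}
def rock(k):
    x,y,a=H[k]; rx,ry=x+.065*np.cos(a),y+.065*np.sin(a);Z=.052
    ctrl.move_to([rx,ry,.15],q(0));ctrl.movel([rx,ry,Z],speed=.15);ctrl.wait(.2)
    f0=np.mean([ctrl.read_state()["contact_force"] for _ in range(5)],0);res={}
    def push(s):
        ctrl.movel([rx,ry+s*.028,Z],speed=.12)
        for d in np.arange(.029,.060,.001):
            ctrl.movel([rx,ry+s*d,Z],speed=.03)
            st=ctrl.read_state();f=(st["contact_force"]-f0)[1]
            if -s*f>4: return s*(st["position"][1]-ry),f
        return s*(st["position"][1]-ry),f
    p,fp=push(1);m,fm=push(-1);t=ctrl.read_state()["time"]
    print(k,"plus",p,fp,"minus",m,fm,"sum",p+m,"t",t)
    if p+m>.085: # recentre: push back + by half the play
        ctrl.movel([rx,ry+(p-.0105),Z],speed=.08)
    ctrl.movel([rx,ry,Z],speed=.15);ctrl.movel([rx,ry,.15],speed=.2)
E
python3 - <<'E'
from rock import *
print(ctrl.read_state()["time"])
for k in H: rock(k)
print(ctrl.read_state()["time"])
E
```

```text
3.9583
h3 plus 0.0346442363112362 -5.953830021564526 minus 0.03629674234289759 4.115238256405087 sum 0.07094097865413379 t 11.675
h2 plus 0.04561262872650751 -5.839456975322251 minus 0.046848011259482056 5.544794688290267 sum 0.09246063998598957 t 25.275
h1 plus 0.03497583592179672 -5.516843626681983 minus 0.03623046651746334 5.639046820630456 sum 0.07120630243926006 t 35.2833
36.325
```

Only hook h2 is loose, giving 21 mm more play than the other two; h1 and h3 are stiff. Next, a look at the wrench from above.

```bash
cat > seew.py <<'E'
from h import *
def wrench(c,zb,name=None):
    g=mask(c,(0,120,60),(8,255,255))|mask(c,(172,120,60),(180,255,255))
    g=cv2.morphologyEx(g,cv2.MORPH_CLOSE,np.ones((9,9)))
    ct=max(cv2.findContours(g,0,2)[0],key=cv2.contourArea)
    W=(toplane(c,ct[:,0],zb+.024)*1000).astype(np.float32);r=cv2.minAreaRect(W)
    b=cv2.boxPoints(r);e=[b[1]-b[0],b[2]-b[1]];d=max(e,key=np.linalg.norm);d=d/np.linalg.norm(d)
    if d[0]<0:d=-d
    hc=np.array(r[0])/1000;o=hc+.135*d
    # ring: bright grey pixels whose distance from predicted origin <45mm
    ys,xs=np.mgrid[0:480,0:640];P=toplane(c,np.c_[xs.ravel(),ys.ravel()],zb+.014);dd=np.linalg.norm(P-o,axis=1).reshape(480,640)
    h=cv2.cvtColor(c["pixels"],cv2.COLOR_RGB2HSV);m=((dd<.05)&(h[:,:,2]>70)).astype(np.uint8)
    rel=(P-o);al=(rel@d).reshape(480,640);m[al<-.005]=0
    rp=P[m.ravel()>0];A=np.c_[2*rp,np.ones(len(rp))]
    hull=cv2.convexHull((rp*1000).astype(np.float32))[:,0]/1000
    hull=hull[((hull-o)@d)>.005];A=np.c_[2*hull,np.ones(len(hull))];s=np.linalg.lstsq(A,(hull**2).sum(1),rcond=None)[0]
    print("red",r,"dir",np.arctan2(d[1],d[0]),"origin by handle",o,"ring fit",s[:2],np.sqrt(s[2]+s[:2]@s[:2]),len(rp))
    if name: save(c,name)
    return o,d,s[:2]
E
python3 - <<'E'
from seew import *
ctrl.move_to([.54,-.345,.24],q(np.pi/2));ctrl.wait(.3);c=snap("wrist");wrench(c,.003,"w1.png")
b=mask(c,(0,0,0),(180,255,45)) # mat
ys,xs=np.mgrid[0:480,0:640];P=toplane(c,np.c_[xs.ravel(),ys.ravel()],.003).reshape(480,640,2)
b[(abs(P[...,0]-.565)>.2)|(abs(P[...,1]+.32)>.09)]=0
ct=max(cv2.findContours(b,0,2)[0],key=cv2.contourArea);print("mat",cv2.minAreaRect((toplane(c,ct[:,0],.003)*1000).astype(np.float32)))
E
```

```text
red ((505.93731689453125, -312.1624755859375), (24.8797607421875, 107.78382873535156), 88.69696044921875) dir -0.022742378 origin by handle [ 0.6409 -0.3152] ring fit [ 0.6413 -0.3164] 0.031507690105309204 917
mat ((569.6517333984375, -320.2076110839844), (267.45294189453125, 108.2979965209961), 0.8531129956245422)
```

View pics/w1.png

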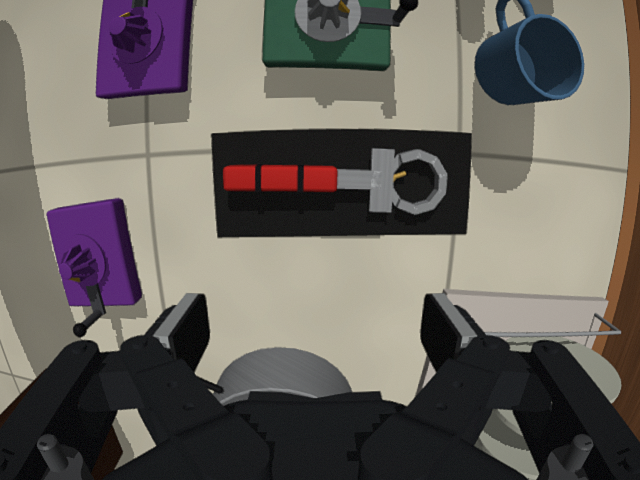

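The wrench is at about (410,182), handle left (towards the robot), on the mat whose centre is (0.570,-0.320). I check that the swing is reachable, then pick it up.

Run:
```python
from h import *
gr=.11;nut=np.array([.5732,.1663])
for f in np.radians([-50,-40,-20,0,20,40,60,80,90]):
    p=nut-gr*np.array([np.cos(f),np.sin(f)])
    for z in(.0485,.12):
        j=ctrl.inverse_kinematics([*p,z],q(f)); print(np.degrees(f),z,j)
o=np.array([.6411,-.3158]);a=-.023
p=o-gr*np.array([np.cos(a),np.sin(a)])
ctrl.move_to([*p,.12],q(a));ctrl.movel([*p,.0135],speed=.12);s=ctrl.read_state();print(s["qpos"],s["contact_force"],s["position"])
grasp(60);s=ctrl.read_state();print(s["width"],s["grasp_force"])
ctrl.movel([*p,.12],speed=.12);ctrl.wait(.2);s=ctrl.read_state();print(s["width"],s["contact_force"],s["ft_torque"],s["time"])
save(snap("wrist"),"g1.png")
```

```text
-50.0 0.0485 None
-50.0 0.12 None
-40.0 0.0485 None
-40.0 0.12 None
-20.0 0.0485 [ 0.2724  0.2342  1.9992 -0.      0.9082  2.1923]
-20.0 0.12 [ 0.2724  0.1171  1.9713 -0.      1.0532  2.1923]
0.0 0.0485 [ 0.202   0.1967  2.0458 -0.      0.8991  1.7728]
0.0 0.12 [ 0.202   0.0753  2.0171 -0.      1.0492  1.7728]
20.0 0.0485 [ 0.1231  0.1872  2.0574 -0.      0.897   1.3449]
20.0 0.12 [ 0.1231  0.0647  2.0284 -0.      1.0485  1.3449]
40.0 0.0485 [ 0.0521  0.2081  2.0318 -0.      0.9017  0.9248]
40.0 0.12 [ 0.0521  0.088   2.0033 -0.      1.0503  0.9248]
59.99999999999999 0.0485 [ 0.002   0.2542  1.9737 -0.      0.9136  0.5256]
59.99999999999999 0.12 [ 0.002   0.1393  1.9462 -0.      1.0561  0.5256]
80.0 0.0485 [-0.0217  0.3159  1.8927 -0.      0.933   0.1528]
80.0 0.12 [-0.0217  0.2076  1.8662 -0.      1.0678  0.1528]
90.0 0.0485 [-0.0239  0.3495  1.8471 -0.      0.945  -0.0239]
90.0 0.12 [-0.0239  0.2445  1.8211 -0.      1.076  -0.0239]
[-0.6467  0.4743  1.7499 -0.      0.9154  0.9471] [-0.2335  0.1319 -0.056 ] [ 0.5319 -0.3139  0.0145]
0.02252579355577162 61.09236001968384
0.022670661317955212 [-0.2918 -0.7731 -3.4074] [-0.022  -0.0045  0.0391] 42.6417
```

View pics/g1.png

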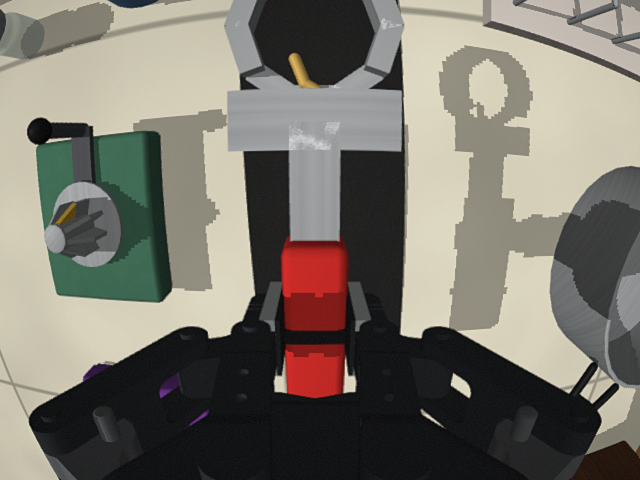

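Grasp is good: the handle sits squarely between the pads, with the ring at (312,30) and cover plate on top. Now carry it over and fit it on h2's nut.

```bash
cat > sw.py <<'E'
from h import *
gr=.11;nut=np.array([.5732,.1663])
def P(f,n=nut): return n-gr*np.array([np.cos(f),np.sin(f)])
def F(): 
    return np.mean([ctrl.read_state()["contact_force"] for _ in range(3)],0)
E
python3 - <<'E'
from sw import *
f=np.radians(20)
ctrl.move_to([*P(f),.14],q(f));ctrl.wait(.3);f0=F()
np.save("f0.npy",f0)
c=snap("wrist");save(c,"a1.png")
for z in np.r_[.10,np.arange(.09,.0484,-.0052),.0485]:
    ctrl.movel([*P(f),z],speed=.06);s=ctrl.read_state();d=F()-f0;print(z,s["position"],d)
    if abs(d[2])>12: break
print(s["time"]);save(snap("wrist"),"a2.png")
E
```

```text
0.1 [0.4701 0.1287 0.1001] [ 0.4111  0.1351 -0.7673]
0.09 [0.4692 0.1286 0.0894] [-0.3985 -0.8288 -0.1408]
0.0848 [0.4694 0.1286 0.0844] [-0.0116 -0.2088  0.2576]
0.0796 [0.4694 0.1286 0.0791] [-1.4607  0.7444 -0.6992]
0.07440000000000001 [0.4694 0.1286 0.0739] [-0.5388 -0.2564  0.3538]
0.06920000000000001 [0.4693 0.1286 0.0687] [-1.0303  0.1493 -0.1994]
0.06400000000000002 [0.4692 0.1288 0.0635] [-1.0579  0.282   0.5643]
0.05880000000000002 [0.4702 0.129  0.0589] [-1.0726  2.5995  1.8804]
0.05360000000000002 [0.4685 0.1285 0.0526] [ 0.3845  0.605  -0.6721]
0.0485 [0.4701 0.1286 0.0485] [-1.3782  0.3924  1.5806]
47.8167
```

View pics/a2.png

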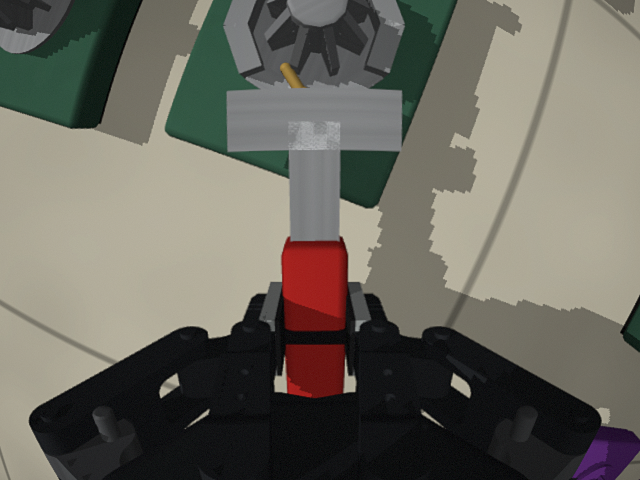

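The ring is seated around the nut. Now the swings, watching the tangential resistance for the hard stop.

```bash
cat >> sw.py <<'E'
def arc(a,b,stop=16,step=8,Z=.0485,speed=.13):
    f0=np.load("f0.npy");out=[]
    for f in np.linspace(a,b,max(2,int(np.ceil(abs(b-a)/step))+1))[1:]:
        r=np.radians(f);ctrl.movel([*P(r),Z],q(r),speed=speed)
        s=ctrl.read_state();t=np.array([-np.sin(r),np.cos(r),0]);k=-(F()-f0)@t*np.sign(b-a)*-1
        out.append(round(float(k),1))
        if k>stop: break
    print(f"{a}->{b} ended {f:.0f}",out,"w",round(s["width"],4),"t",round(s["time"],1));return f
E
python3 - <<'E'
from sw import *
f=arc(20,90);f=arc(f,-22);f=arc(f,90)
save(snap("wrist"),"s1.png")
print(F()-np.load("f0.npy"))
E
```

```text
20->90 ended 90 [-0.3, -0.4, -0.6, -0.8, -0.5, -0.9, -2.2, -1.6, -1.5] w 0.0229 t 50.4
90.0->-22 ended -22 [3.7, 6.6, 7.3, 8.2, 8.9, 9.2, 10.3, 10.3, 10.2, 9.0, 10.0, 9.6, 7.5, 6.5] w 0.0226 t 54.5
-22.0->90 ended 90 [-3.2, -1.6, -0.9, 1.8, 0.1, 0.9, 1.2, -2.0, 0.6, 0.6, 0.5, 0.5, 0.7, -1.6] w 0.0226 t 58.6
[ 1.3944 -1.9278  0.7861]
```

View pics/s1.png

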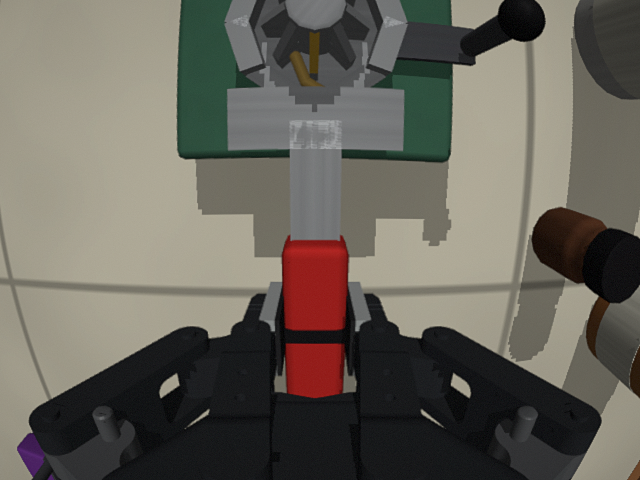

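The yellow taper has gone from pointing +x to pointing -y at (313,55), so the nut turned about 90° clockwise in the first swing. I continue with finer steps near the stop.

Run:
```python
from sw import *
f=arc(90,20);f=arc(f,-22,stop=20,step=2)
f=arc(f,90)
save(snap("wrist"),"s2.png")
f=arc(90,-22,stop=22,step=2)
save(snap("wrist"),"s3.png")
a,b=[cv2.imread(f"pics/{n}.png")[0:240] for n in("s2","s3")];cv2.imwrite("pics/s23.png",np.vstack([a,b]))
s=ctrl.read_state();print(f,s["contact_force"],s["time"])
```

```text
90->20 ended 20 [3.8, 6.1, 7.4, 8.6, 8.4, 10.5, 11.4, 11.0, 12.0] w 0.0229 t 61.2
20.0->-22 ended -22 [11.2, 11.1, 12.1, 11.5, 9.3, 9.6, 9.2, 9.2, 10.3, 9.0, 9.6, 8.4, 8.5, 9.8, 8.8, 8.0, 7.7, 7.7, 6.8, 6.8, 7.7] w 0.0228 t 66.4
-22.0->90 ended 90 [-1.8, -1.1, 0.9, 1.5, 1.2, -0.2, -0.2, -0.5, 1.4, 1.5, 0.7, 0.5, 1.3, -1.3] w 0.0228 t 70.5
90->-22 ended -22 [2.6, 3.2, 3.1, 4.1, 4.2, 5.4, 5.4, 6.1, 7.9, 7.4, 7.7, 7.5, 8.4, 9.3, 9.2, 9.4, 9.1, 9.2, 9.0, 10.3, 10.0, 9.7, 10.2, 10.4, 11.6, 11.1, 10.8, 11.9, 10.8, 11.7, 10.9, 10.6, 10.7, 11.0, 11.3, 11.4, 11.1, 11.4, 12.4, 14.4, 13.8, 13.6, 13.4, 12.0, 13.0, 10.9, 9.9, 9.6, 8.3, 7.6, 6.6, 6.6, 6.3, 5.7, 4.7, 4.7] w 0.0228 t 84.6
-22.0 [-5.4002 -3.2287  0.4256] 84.6167
```

View pics/s23.png

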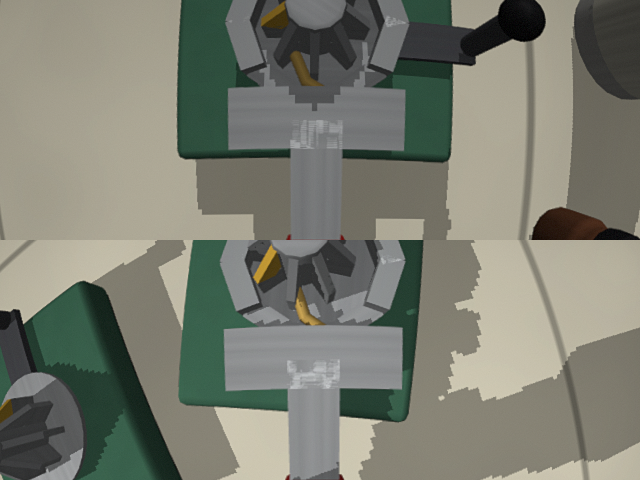

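The third swing's picture (lower half) shows h2's base turned relative to the camera. The base at (300,400) is nearly square to the wrench, while h3's at (90,390) is tilted about 23°. So the nut seems to have hit its stop and the base then slid round. I lift the wrench off and measure.

Run:
```python
from sw import *
from seeh import hook
arc(-22,-14,step=4)
r=np.radians(-14);ctrl.movel([*P(r),.14],speed=.1)
ctrl.move_to([.55,.0,.20],q(0));ctrl.wait(.3);c=snap("wrist");save(c,"v1.png")
rr,dc,dr,hull,ct=hook(c,(.573,.166));print(rr,dc,dr,ctrl.read_state()["time"])
x,y,w,h=cv2.boundingRect(hull);x0,y0=max(0,x-60),max(0,y-60)
cv2.imwrite("pics/v1c.png",cv2.resize(c["pixels"][y0:y+h+60,x0:x+w+60,::-1],None,fx=2.5,fy=2.5)[:600,:800]);print(x0,y0)
```

```text
-22->-14 ended -14 [-4.0, -2.0] w 0.0221 t 85.1
((573.245361328125, 166.62892150878906), (101.79559326171875, 120.44992065429688), 60.99997329711914) (0.5722623901367188, 0.1707991943359375) 30.100814819335938 87.4083
13 57
```

View pics/v1c.png

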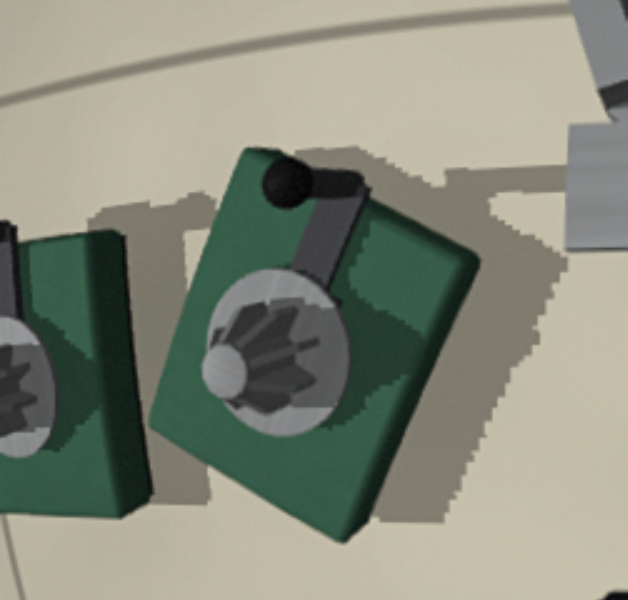

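The base of h2 turned in place to about -29°, with its centre still at (0.573,0.167). The yellow taper is hidden on the far (+y) side. I check the nut angle numerically from the yellow pixels, before and after.

Run:
```python
from h import *
nut=np.array([.5732,.1663])
def yel(c,lab,nut=nut):
    m=mask(c,(15,130,60),(32,255,255));ys,xs=np.nonzero(m)
    for z in(.058,.066):
        p=toplane(c,np.c_[xs,ys],z);k=np.linalg.norm(p-nut,axis=1)<.022
        if k.any():
            d=np.median(p[k],0)-nut;print(lab,z,k.sum(),"cw deg",-np.degrees(np.arctan2(d[1],d[0])),"r",np.linalg.norm(d),np.median(xs[k]),np.median(ys[k]))
for n in("scene","side"):
    c=snap(n);save(c,n+"2.png");yel(c,n+" now");c["pixels"]=np.load(f"pics/{n}0.npy");yel(c,n+" init")
c=snap("wrist");c["pixels"]=cv2.imread("pics/h2w.png")[:,:,::-1].copy();c["T"]=np.load("pics/h2.npy");yel(c,"wrist init")
```

```text
scene init 0.058 12 cw deg -11.42769668437983 r 0.008702886914219712 424.5 236.5
scene init 0.066 8 cw deg 12.99028656574847 r 0.014477349948490877 424.0 235.5
side now 0.058 11 cw deg -94.15163601213942 r 0.013722914175109936 268.0 285.0
side now 0.066 5 cw deg -98.23431272749625 r 0.017141512047979666 268.0 283.0
wrist init 0.058 50 cw deg 6.211404420129141 r 0.013143099566836649 327.0 186.0
wrist init 0.066 50 cw deg 1.9369137150254823 r 0.012806148132213781 327.0 186.0
```

The nut turned about 232°, or 4.05 rad, which agrees with the 4.0 stop. Now I lay the wrench on the mat, then turn h2's base back.

Run:
```python
from sw import *
from seew import wrench
a=.015;o=np.array([.647,-.319]);d=np.array([np.cos(a),np.sin(a)]);p=o-.11*d
ctrl.move_to([*p,.14],q(a));ctrl.movel([*p,.03],speed=.12);ctrl.wait(.2);f0=F()
for z in np.arange(.022,.0105,-.001):
    ctrl.movel([*p,z],speed=.03);k=(F()-f0)[2]
    if k>3:break
print(z,k,ctrl.read_state()["position"])
gripper_open();ctrl.wait(.2);ctrl.movel([*p,.13],speed=.15)
ctrl.move_to([.55,-.345,.24],q(np.pi/2));ctrl.wait(.3);wrench(snap("wrist"),.003,"w2.png")
# look at h2 again
from seeh import hook
ctrl.move_to([.573,.136,.24],q(np.pi/2));ctrl.wait(.3);c=snap("wrist");save(c,"h2b.png");print(hook(c,(.573,.166))[:3],ctrl.read_state()["time"])
```

```text
0.020999999999999998 4.849476906552239 [ 0.5373 -0.3209  0.0213]
red ((513.2938842773438, -319.2164306640625), (108.32176208496094, 25.437734603881836), 0.8582664728164673) dir 0.014979625 origin by handle [ 0.6483 -0.3172] ring fit [ 0.6681 -0.3177] 0.029069817891750945 917
(((571.9266967773438, 171.81503295898438), (97.47752380371094, 117.28375244140625), 60.891883850097656), (0.5718724975585937, 0.17161375427246095), 29.895992279052734) 96.3
```

View pics/h2b.png

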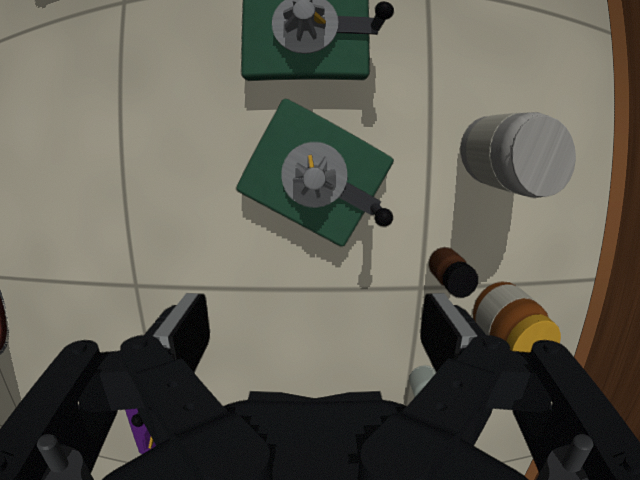

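The picture shows h2's base tilted at (315,175), with the yellow taper at (310,160), so the nut is at about 230° relative to the hook. I nudge the base back with closed fingertips: one push on the front face's left end, one on the rear face's right end.

```bash
cat > nudge.py <<'E'
from h import *
from seeh import hook
def look(name=None):
    ctrl.move_to([.573,.136,.24],q(np.pi/2));ctrl.wait(.3);c=snap("wrist")
    if name: save(c,name)
    r,dc,dr,_,_=hook(c,(.573,.166))
    a=r[2] if r[1][0]>r[1][1] else r[2]-90
    print("h2",np.array(r[0])/1000,dc,"yaw",a,r[1],"t",ctrl.read_state()["time"]);return (np.array(r[0])/1000+dc)/2,np.radians(a)
def push(cen,a,loc,dirn,L,z=.028,flip=np.pi):
    Rm=np.array([[np.cos(a),-np.sin(a)],[np.sin(a),np.cos(a)]]);u=Rm@np.array(dirn,float)
    half=.011 if abs(dirn[0]) else .0145
    p=cen+Rm@np.array(loc)-u*half;s=p-u*.012
    yaw=a+flip
    ctrl.move_to([*s,.16],q(yaw));ctrl.movel([*s,z],speed=.15);ctrl.wait(.1);f0=ctrl.read_state()["contact_force"]
    k=0
    for d in np.arange(-.004,L+.0001,.002):
        ctrl.movel([*(p+u*d),z],speed=.04);k=max(k,np.linalg.norm((ctrl.read_state()["contact_force"]-f0)))
        if k>45: print("force stop",d);break
    print("push max",k,"to",d)
    ctrl.movel([*s,z],speed=.1);ctrl.movel([*s,.16],speed=.2)
E
python3 - <<'E'
from nudge import *
cen,a=np.array([.5719,.1717]),np.radians(-29.1)
grasp(20)
push(cen,a,(-.06,-.042),(1,0),.010,flip=0)
cen,a=look()
push(cen,a,(.06,.043),(-1,0),.016)
gripper_open() if False else None
look("n1.png")
E
```

```text
push max 29.652981184831116 to 0.01
h2 [0.5719 0.1718] (0.5719087524414063, 0.17147740173339843) yaw -29.10042953491211 (97.51422882080078, 117.16902160644531) t 105.5917
push max 21.99364841970733 to 0.016
h2 [0.5677 0.1745] (0.5676069946289063, 0.17416351318359374) yaw -24.964767456054688 (97.63127136230469, 117.09066009521484) t 113.1
```

Run:
```python
from nudge import *
cen,a=np.array([.5677,.1744]),np.radians(-25)
push(cen,a,(-.06,-.044),(1,0),.024,flip=0)
cen,a=look()
push(cen,a,(.06,.043),(-1,0),.022)
cen,a=look()
```

```text
force stop 0.016
push max 49.56207832596365 to 0.016
h2 [0.5677 0.1746] (0.5675347900390625, 0.17427716064453125) yaw -24.957969665527344 (97.62109375, 117.1469955444336) t 122.3083
push max 21.159486948708974 to 0.022000000000000002
h2 [0.5663 0.1804] (0.5662365112304687, 0.18006224060058593) yaw -24.991790771484375 (97.72520446777344, 117.37887573242188) t 130.725
```

Rear pushes stall at 49 N, so the rubber feet grip hard. The rear push has the direction I need (+x, -y and counter-clockwise), so I repeat it with a higher finger force, still below the 120 N wrist limit.

```bash
sed -i 's/k>45/k>FM/; s/^def look/FM=80\ndef look/' nudge.py
python3 - <<'E'
from nudge import *
cen,a=np.array([.5663,.1802]),np.radians(-25)
push(cen,a,(-.06,-.045),(1,0),.034,flip=0,z=.026)
print(ctrl.read_state()["width"])
look("n2.png")
E
```

```text
force stop 0.028
push max 84.4880439509989 to 0.028
0.00020563711780333685
h2 [0.5662 0.1806] (0.5662559814453125, 0.18008598327636718) yaw -25.01842498779297 (97.61398315429688, 117.14678955078125) t 141.5833
```

View pics/n2.png

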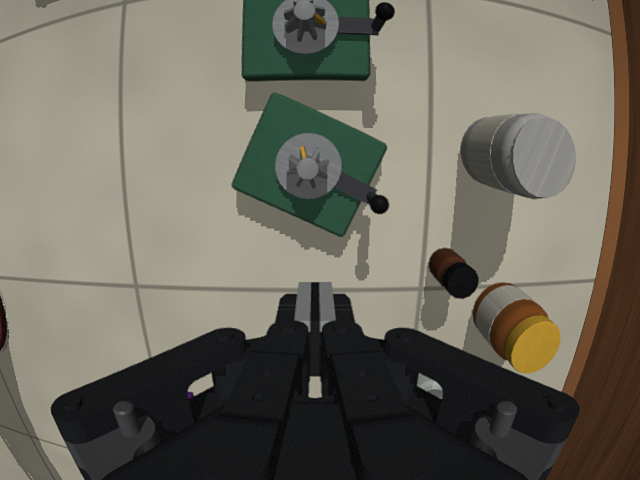

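The base did not move even at 84 N, so I stop pushing; it sits at (0.566,0.180), yaw -25°, clear of h3. Now I measure the nut angle from this closer view and take a fresh look at the wrench.

Run:
```python
from h import *
from seew import wrench
def yel(c,nut,lab):
    m=mask(c,(15,130,60),(32,255,255));ys,xs=np.nonzero(m)
    for z in(.058,.062,.066):
        p=toplane(c,np.c_[xs,ys],z);k=np.linalg.norm(p-nut,axis=1)<.024
        d=np.median(p[k],0)-nut;print(lab,z,k.sum(),"cw",-np.degrees(np.arctan2(d[1],d[0]))%360,np.linalg.norm(d))
c=snap("wrist");yel(c,np.array([.5662,.1803]),"now(world; minus 25 for hook)")
c0=snap("wrist");c0["pixels"]=cv2.imread("pics/h2w.png")[:,:,::-1].copy();c0["T"]=np.load("pics/h2.npy");yel(c0,np.array([.5732,.1663]),"init (minus 1)")
gripper_open()
ctrl.move_to([.55,-.345,.24],q(np.pi/2));ctrl.wait(.3);c=snap("wrist");wrench(c,.003,"w3.png");print(ctrl.read_state()["time"])
```

```text
now(world; minus 25 for hook) 0.058 45 cw 254.2948408486026 0.013266487422197347
now(world; minus 25 for hook) 0.062 45 cw 254.94890877096157 0.013354775398184289
now(world; minus 25 for hook) 0.066 45 cw 255.59430262816375 0.013444780737843111
init (minus 1) 0.058 50 cw 6.211404420129141 0.013143099566836649
init (minus 1) 0.062 50 cw 4.101924112602263 0.012965599733686368
init (minus 1) 0.066 50 cw 1.9369137150254823 0.012806148132213781
red ((513.5805053710938, -319.3056945800781), (108.76727294921875, 25.50895881652832), 0.6899359822273254) dir 0.012041526 origin by handle [ 0.6486 -0.3177] ring fit [ 0.67   -0.3178] 0.02823310841501841 917
144.575
```

View pics/w3.png

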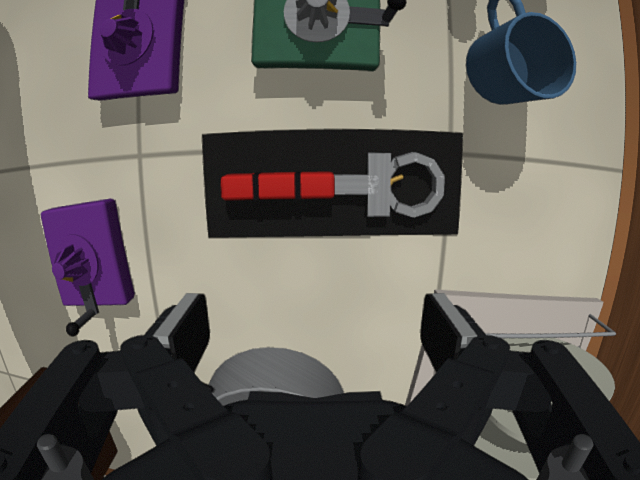

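The nut reads 230° relative to the hook, or 4.01 rad, so it is at its stop. The wrench lies flat and lengthwise on the mat, ring at (415,185) and handle towards the robot, and nothing else has been disturbed.

```bash
python3 -c "
from rig import ticket
print(ticket.hand_in())"
```

```text
the job is handed in; nothing more can be done
None
```

I handed the job in: of the three hooks there, only the middle one was loose; I ratcheted its nut to the stop (about 4.0 rad) and laid the wrench back flat along its mat, but at the stop its base twisted about 30°, and after my partly failed nudges back it is left roughly 25° and 15 mm off, and I did not rock it again.

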